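# Stack the sorted spare-part bins by depth and cover them

## Robot

A 6-joint arm with a two-finger parallel gripper is mounted at the origin on the work surface. World frame = base frame: x ahead of the robot, y to its left, z up, the work surface at z = 0. Lengths are in m, angles in rad, forces in N, time in s.
With the tool pointing down it reaches from about 0.25 to 0.775 m from the base axis. Payload 4 kg.
Tool frame: the origin (TCP) lies on the centre line of the jaws, within the pads' length; the fingertips stand 25 mm ahead of it and the grasp point (between the pads) lies 6 mm ahead of it; z points along the fingers, y is the line along which they close (so a half turn about z gives the same grasp; the last joint's range is limited). The gripper opens to 94 mm and grips with 3 to 60 N. Pads are 16 mm wide; open, the fingers measure 119 mm over their backs; the gripper's body (75 mm by 177 mm) begins 78 mm behind the grasp point.
Start: joints at [-1.391, 0.087, 1.371, -0, 1.684, -0.103], TCP at [0.153, -0.528, 0.231] pointing down, gripper open.
Joint ranges: [-3.1, 3.1], [-0.76, 2.03], [0.27, 2.55], [-1.08, 4.22], [0.17, 2.65], [-2.57, 2.57]. Speed limits (rad/s): [2.79, 2.79, 3.14, 3.14, 3.14, 3.14].

## Interface

Orientations are given as [roll, pitch, yaw] about the fixed x, y, z axes, in that order (R = Rz(yaw) Ry(pitch) Rx(roll)).
In Python, from bench import sensors, optics, ticket gives the robot as it stands.
- The arm moves only by the tool send_rows, never from a script. Its argument "rows" is a list of rows, each a list of 6 numbers: the shift along the world's x, y, z in mm, then the turn, a rotation vector about the world's x, y, z in rad. In form: [[x, y, z, wx, wy, wz], ...]. A call has 1 to 8 rows; each row shifts and turns the commanded pose from where the row before left it; what a row does not reach is not made up. A row lasts 1/12 s, in which the tool goes at most 41.7 mm and 7.16 degrees, less where a joint would pass 70% of its speed; a pose out of reach is approached as far as the arm can. A call is refused whole if a number of a shift passes 41.7 or a number of a turn 0.125, either way. A call with a gripper value outside its range is refused whole. "grip" is the finger opening in mm, from 0 to 94, set as the call begins (left out, the last holds). The fingers move at their own pace and stop on an object; the grip force is fixed at half the most. Time passes only in rows, so rows that do not move let the fingers close. It gives the time, the measured TCP pose, the force, the opening and the grip force at its end, in the units of the state.
- sensors.get_obs(): the state, without advancing time (a new reading comes with each control period).
- optics.snapshot(name): name is "scene" or "side" or "wrist"; returns the picture (420x560x3 uint8, red, green, blue); there is no depth.
- optics.camera_model(name): a dict with "vertical_fov" (degrees; the focal length in pixels is half the picture's height over the tangent of half this angle, whatever the lens; pixels are square), "cx", "cy" (the principal point, pixels), "R" (3x3) and "t" (3): a world point X has camera coordinates R X + t. Camera axes: x right, y down, z forward; pixel columns grow to the right and rows downward; lengths in m; the calibration is good to about 2 mm. A picture is of the moment at which its call begins: read the wrist's pose just before it. camera_model takes no time and is no camera call; for the wrist camera it gives the pose at the moment of the call.
- ticket.close_job(): hands the job in; it is judged then, once.
The state is a dict: "time": time; "joint_positions": joint angles; "qvel": joint speeds; "joint_torque": joint torques, N m; "tool_pos": TCP position; "ee_rot": TCP orientation; "wrist_force": force on the tool from outside, world axes, zero at the start; "wrist_torque": the same for the moment, N m; "width": finger opening in m; "finger_force": force on a finger pad.
Only numpy, scipy, OpenCV 4.12 (cv2) and the standard library are available. Lean on these libraries where they do the work, as an engineer would, in place of code of your own. Each camera call takes 0.05 s, during which the arm holds its last target. There are 200 camera calls.

## Task

Build one neat stack on the plywood board, one piece at a time from the bottom up: the deepest blue bin first, the middle one on its rim, the shallowest on that, and the white lid on top with its grip upwards, each centred on and lined up with what is beneath it. The bins are full, so keep them upright and set everything down without dropping it. Leave the other things on the table where they are.

Things in the scene. Friction and masses are not known exactly. Their poses are not given: they have to be found in the camera images.
- base: Low plywood stacking board with two black rubber strips, 140 (x) x 84 (y) x 15 mm high, fixed to the table, target of the stack. Its top is 15 mm above its origin. Origin: centre of its underside; z up.
- bin_deep: Blue plastic stacking bin, open on top, 120 (its x) x 62 (its y) mm, 66 mm high, walls 4 mm, flat underside, filled with black power adapters. Loose, about 340 g. Grip it across its 62 mm width by the outer walls near the rim. The three bins differ only in height and contents. Origin: centre of its underside; z up.
- bin_mid: Blue plastic stacking bin, open on top, 120 (its x) x 62 (its y) mm, 48 mm high, walls 4 mm, flat underside, filled with steel brackets. Loose, about 260 g. Grip it across its 62 mm width by the outer walls near the rim. The three bins differ only in height and contents. Origin: centre of its underside; z up.
- bin_shallow: Blue plastic stacking bin, open on top, 120 (its x) x 62 (its y) mm, 36 mm high, walls 4 mm, flat underside, filled with small round white caps. Loose, about 170 g. Grip it across its 62 mm width by the outer walls near the rim. The three bins differ only in height and contents. Origin: centre of its underside; z up.
- lid: White plastic lid with two thin black lines along it, a flat plate 124 (x) x 66 (y) x 4 mm, with an upright grip bar in the middle of its top, 60 mm long along x, 16 mm wide along y, its top 28 mm above the lid's underside. Lies the right way up. Loose, about 90 g. Origin: centre of its underside; z up.
- tape: Roll of brown tape lying flat, 90 mm across, 45 mm high, a loose bystander. Origin: centre of its underside; z up.
- carton: Small taped cardboard carton, 75 (x) x 55 (y) x 35 mm high, a loose bystander. Origin: centre of its underside; z up.
- adapter: Black power adapter lying on the table, 70 (x) x 40 (y) x 28 mm high, a loose bystander. Origin: centre of its underside; z up.
- labels: Roll of white labels lying flat, 56 mm across, 30 mm high, a loose bystander. Origin: centre of its underside; z up.
- dome: Small white dome camera with a black ball, 38 mm across, 30 mm high, a loose bystander. Origin: centre of its underside; z up.
Not all that is in view belongs to the job. Leave any orange or purple look-alike of the lid alone.

How it is judged:
By the outcome, as a careful person would: the job done as asked, in the order asked, and still so for the second after the job is handed in, with the robot touching nothing.
It also fails if it takes over 120 s, if anything falls off the work surface, if the arm or the gripper's body presses on something with over 40 N, if the wrist force passes 120 N, or if a joint passes its speed limit or range.

## Working session

There is one attempt and no reset: what is moved stays moved. The work goes in short steps, Python scripts to look and compute and a tool call to move; the robot and the scene stay as the last step left them, time stands still between calls to the robot, and variables do not carry over. Pictures are saved under pics/ and viewed, at most 14 in all, crops included, and the job is handed in when it is done.

Besides the shell and the picture viewer there is one more tool, called as a command line: name --pt "numbers of a row" for each row, then --argument value for the rest. send_rows: Moves the arm, as the interface text tells. Its arguments: {"type":"object","properties":{"rows":{"type":"array"},"grip":{"type":"number"}},"required":["rows"]}

```bash
mkdir -p pics; ls
python3 - <<'E'
from bench import sensors, optics
import cv2,numpy as np
print(sensors.get_obs())
for n in("scene","side","wrist"):
    m=optics.camera_model(n); print(n,m)
    cv2.imwrite(f"pics/{n}0.png",optics.snapshot(n)[:,:,::-1])
E
```

```text
pics
{'time': 0.0, 'joint_positions': array([-1.39108632e+00,  8.79599757e-02,  1.37222536e+00, -2.04448865e-05,
        1.68358764e+00, -1.03097279e-01]), 'qvel': array([ 9.33053817e-04, -3.82644138e-05, -1.39452980e-03,  2.78914410e-04,
       -8.18163642e-04, -3.48351503e-04]), 'joint_torque': array([ 2.44951502e-05, -3.40185213e+01, -3.02424538e+01,  7.17397872e-02,
        3.31868045e-02, -1.74907400e-04]), 'tool_pos': array([ 0.15338263, -0.52767626,  0.22931605]), 'ee_rot': array([-3.13942182e+00, -2.04174851e-04,  2.82804788e-01]), 'wrist_force': array([-1.28846887, -0.60017169,  0.7576584 ]), 'wrist_torque': array([-0.02630803, -0.02252562,  0.03725368]), 'finger_force': 0.0, 'width': 0.09392118082588528}
scene {'vertical_fov': 42.28661026169713, 'cx': 282.00171833018027, 'cy': 214.6652708115869, 'R': array([[ 0.01370722,  0.99977094, -0.01643711],
       [ 0.70453524, -0.02132175, -0.70934863],
       [-0.70953661, -0.00185733, -0.70466612]]), 't': array([-0.05059522, -0.35066444,  1.70495308])}
side {'vertical_fov': 57.00663499562574, 'cx': 285.13396764233306, 'cy': 206.45430270927645, 'R': array([[-0.90656271, -0.42161981, -0.01951392],
       [-0.26912307,  0.61304481, -0.74279798],
       [ 0.32514125, -0.6681413 , -0.66923118]]), 't': array([0.49412202, 0.14550388, 1.00209353])}
wrist {'vertical_fov': 67.92236023582181, 'cx': 280.5306667906806, 'cy': 212.75888025155766, 'R': array([[ 0.27909775, -0.9602603 , -0.0021433 ],
       [-0.92165658, -0.26850284,  0.28009885],
       [-0.26954329, -0.07619958, -0.95996877]]), 't': array([-0.5486393 , -0.02871232,  0.39306803])}
```

View pics/scene0.png

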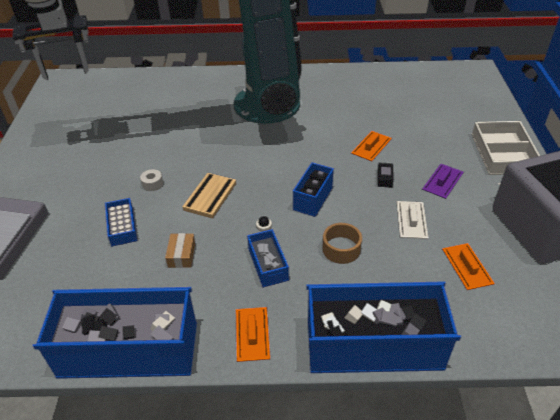

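View pics/side0.png

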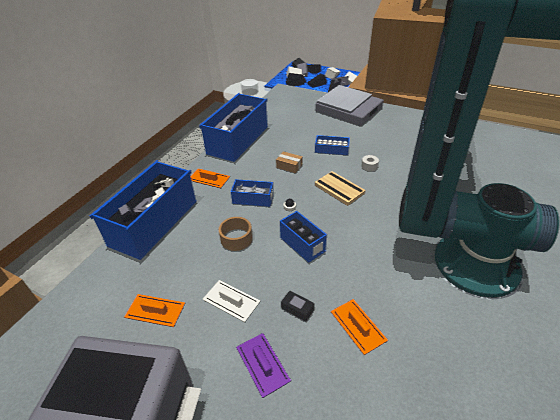

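The scene camera shows three candidate small blue bins: (313,190) with black adapters is deep, (268,258) with brackets is mid, and (121,222) with white caps is shallow. The two large blue boxes at the bottom are not candidates. The board is at (210,195). The lid-like things are white at (412,220), orange at (372,146), (468,265) and (252,333), and purple at (443,180). Only the white one fits the description, so I'll confirm it in a crop.

```bash
cat > h.py <<'E'
import numpy as np, cv2
from bench import sensors, optics
def cam(n):
    m=optics.camera_model(n); f=210/np.tan(np.radians(m["vertical_fov"])/2)
    return dict(K=np.array([[f,0,m["cx"]],[0,f,m["cy"]],[0,0,1]]),R=np.array(m["R"]),t=np.array(m["t"]))
def shot(n,save=None):
    c=cam(n); im=optics.snapshot(n)[:,:,::-1].copy()
    if save: cv2.imwrite("pics/"+save,im)
    return c,im
def onplane(c,p,z):
    p=np.atleast_2d(np.asarray(p,float)); d=np.c_[p,np.ones(len(p))]@np.linalg.inv(c["K"]).T@c["R"]
    o=-c["R"].T@c["t"]; return o+d*((z-o[2])/d[:,2])[:,None]
def proj(c,X):
    q=(np.atleast_2d(X)@c["R"].T+c["t"])@c["K"].T; return q[:,:2]/q[:,2:]
def tri(c1,p1,c2,p2):
    P=[c["K"]@np.c_[c["R"],c["t"]] for c in(c1,c2)]
    X=cv2.triangulatePoints(P[0],P[1],np.float64(p1).T.reshape(2,-1),np.float64(p2).T.reshape(2,-1)); return (X[:3]/X[3]).T
E
python3 - <<'E'
from h import *
np.set_printoptions(precision=3,suppress=True)
c=cam("scene")
for n,p,z in[("base",(210,194),.015),("deep",(314,183),.066),("mid",(268,253),.048),("shal",(120,216),.036),("lid",(412,220),.004),("tape",(342,238),.045),("dome",(264,222),.02),("carton",(180,245),.035),("labels",(151,178),.03)]:
    print(n,onplane(c,p,z)[0])
w=cam("wrist"); print("wristcam",-w["R"].T@w["t"])
a=cv2.resize(cv2.imread("pics/scene0.png")[185:255,370:455],None,fx=5,fy=5,interpolation=cv2.INTER_CUBIC)
b=cv2.resize(cv2.imread("pics/side0.png")[270:330,190:275],None,fx=4,fy=4,interpolation=cv2.INTER_CUBIC)
o=np.zeros((350,425+340,3),np.uint8);o[:350,:425]=a;o[:240,425:]=b
cv2.imwrite("pics/lidcrop.png",o)
E
```

```text
base [ 0.434 -0.139  0.015]
deep [0.458 0.124 0.066]
mid [0.666 0.011 0.048]
shal [ 0.528 -0.346  0.036]
lid [0.531 0.361 0.004]
tape [0.623 0.179 0.045]
dome [0.543 0.    0.02 ]
carton [ 0.625 -0.19   0.035]
labels [ 0.384 -0.295  0.03 ]
wristcam [ 0.233 -0.505  0.384]
```

View pics/lidcrop.png

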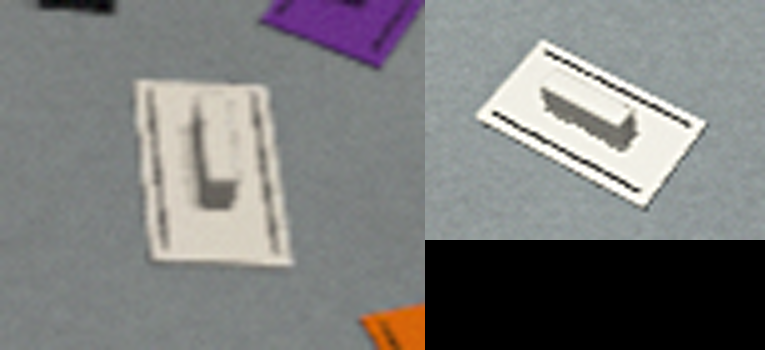

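The lid at scene (412,220) is white with two black lines and an upright grip, so it is the right one. I'll move to a wrist view over the board and the deep bin.

send_rows --pt "20 34 2 0 0 -0.019" --pt "20 34 2 0 0 -0.019" --pt "20 34 2 0 0 -0.019" --pt "20 34 2 0 0 -0.019" --pt "20 34 2 0 0 -0.019" --pt "20 34 2 0 0 -0.019" --pt "20 34 2 0 0 -0.019" --pt "20 34 2 0 0 -0.019" --grip 94

```text
time: 0.82
tool_pos: [0.3138, -0.2543, 0.2464]
ee_rot: [3.142, -0.0, 0.129]
wrist_force: [-0.3, 0.1, -0.6]
width: 0.0945
finger_force: 0.0
```

send_rows --pt "20 34 2 0 0 -0.019" --pt "20 34 2 0 0 -0.019" --pt "20 34 2 0 0 -0.019" --pt "20 34 2 0 0 -0.019" --pt "20 34 2 0 0 -0.019" --pt "20 34 2 0 0 -0.019" --pt "20 34 2 0 0 -0.019" --pt "0 0 0 0 0 0"

```text
time: 1.48
tool_pos: [0.4554, -0.0126, 0.2601]
ee_rot: [-3.138, -0.001, 0.006]
wrist_force: [-0.5, -0.2, -0.5]
width: 0.0941
finger_force: 0.0
```

Run:
```python
from h import *
import pickle
o=sensors.get_obs(); print(o["time"],o["tool_pos"],o["ee_rot"])
c,im=shot("wrist","w1.png"); pickle.dump(c,open("w1.pkl","wb"))
```

```text
1.4833 [ 0.45537288 -0.01255361  0.2601067 ] [-3.13830724e+00 -5.07658093e-04  6.05893955e-03]
```

View pics/w1.png

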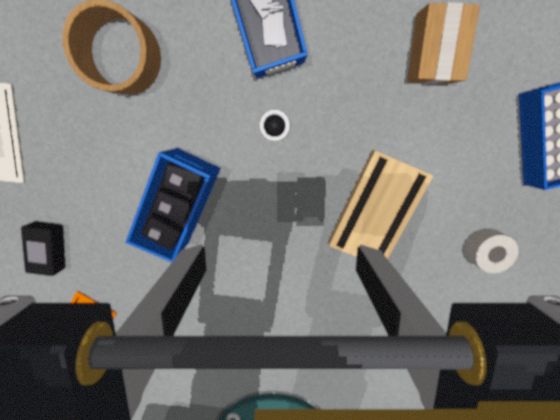

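The wrist view shows the deep bin at (175,205), the board at (383,205), the dome at (275,125) and the label roll at (497,252). The deep bin and the board both have yaw of about -0.53. I'll take two views over the deep bin, with the camera nearly straight above the rim.

send_rows --pt "-10 33 0 0 0 -0.106" --pt "-10 33 0 0 0 -0.106" --pt "-10 33 0 0 0 -0.106" --pt "-10 33 0 0 0 -0.106" --pt "-10 33 0 0 0 -0.106" --pt "0 0 0 0 0 0" --pt "0 0 0 0 0 0"

```text
time: 2.12
tool_pos: [0.4032, 0.1458, 0.2604]
ee_rot: [3.141, -0.0, -0.526]
wrist_force: [-0.1, -0.3, -0.0]
width: 0.0941
finger_force: 0.0
```

```bash
cat >> h.py <<'E'
import pickle
def keep(tag):
    o=sensors.get_obs(); print("t",o["time"],"tcp",o["tool_pos"].round(4),"rpy",o["ee_rot"].round(4))
    c,im=shot("wrist",tag+".png"); pickle.dump(c,open(tag+".pkl","wb")); return c,im
def load(tag): return pickle.load(open(tag+".pkl","rb")),cv2.imread("pics/"+tag+".png")
def mask(im,kind):
    h=cv2.cvtColor(im,cv2.COLOR_BGR2HSV)
    m={"blue":cv2.inRange(h,(105,120,40),(125,255,255)),"tan":cv2.inRange(h,(10,50,110),(25,170,255)),
       "white":cv2.inRange(h,(0,0,175),(60,45,255))}[kind]
    return cv2.morphologyEx(m,cv2.MORPH_CLOSE,np.ones((3,3)))
def hull(c,im,kind,X,close=3):
    """hull of the blob of this colour nearest the world point X"""
    p=proj(c,X)[0]; m=cv2.morphologyEx(mask(im,kind),cv2.MORPH_CLOSE,np.ones((close,close)))
    cs=[k for k in cv2.findContours(m,cv2.RETR_EXTERNAL,cv2.CHAIN_APPROX_NONE)[0] if cv2.contourArea(k)>600]
    k=min(cs,key=lambda k:np.linalg.norm(k.reshape(-1,2).mean(0)-p)); return cv2.convexHull(k).reshape(-1,2).astype(float)
def rect(c,h,z):
    """hull on plane z -> centre, long/short side, yaw of long side, ordered corners"""
    w=onplane(c,h,z)[:,:2]; (x,y),(a,b),an=cv2.minAreaRect((w*1000).astype(np.float32))
    if a<b: a,b,an=b,a,an+90
    an=(an+90)%180-90; y0=np.radians(an); u=np.array([np.cos(y0),np.sin(y0)]); v=np.array([-u[1],u[0]])
    C=np.array([x,y]); cor=np.array([C+s*a/2*u+r*b/2*v for s,r in((1,1),(1,-1),(-1,-1),(-1,1))])/1000
    return C.round(1),round(a,1),round(b,1),round(y0,4),proj(c,np.c_[cor,np.full(4,z)])
E
python3 - <<'E'
from h import *
c,im=keep("d1"); h=hull(c,im,"blue",[.458,.124,.066]); print(rect(c,h,.066)[:4]); print("cam",-c["R"].T@c["t"])
c1,i1=load("w1"); print(rect(c1,hull(c1,i1,"tan",[.434,-.139,.015],15),.015)[:4])
E
```

```text
t 2.1167 tcp [0.4032 0.1458 0.2604] rpy [ 3.1407e+00 -4.0000e-04 -5.2610e-01]
(array([438.3, 122. ]), 119.2, 62.0, np.float64(-0.4521))
cam [0.47454825 0.10540051 0.41515519]
(array([ 424.4, -141.1]), 141.0, 88.3, np.float64(-0.3817))
```

send_rows --pt "-35 20 0 0 0 0" --pt "-35 20 0 0 0 0" --pt "0 0 0 0 0 0" --pt "0 0 0 0 0 0"

```text
time: 2.5
tool_pos: [0.3337, 0.185, 0.2608]
ee_rot: [-3.141, -0.002, -0.529]
wrist_force: [1.0, -0.1, -0.2]
width: 0.0939
finger_force: 0.0
```

Run:
```python
from h import *
a,ia=load("d1"); b,ib=keep("d2"); X=[.458,.124,.066]
ra=rect(a,hull(a,ia,"blue",X),.066); rb=rect(b,hull(b,ib,"blue",X),.066); print(rb[:4]); print("cam",-b["R"].T@b["t"])
print(tri(a,ra[4],b,rb[4]).round(4))
cv2.imwrite("pics/d12.png",cv2.resize(np.hstack([ia,ib]),(800,300)))
```

```text
t 2.5 tcp [0.3337 0.185  0.2608] rpy [-3.1411e+00 -1.6000e-03 -5.2860e-01]
(array([437.9, 122.3]), 119.8, 61.2, np.float64(-0.4453))
cam [0.40469569 0.14427562 0.41568809]
[[0.5056 0.124  0.0643]
 [0.4786 0.0685 0.0659]
 [0.3704 0.1203 0.0634]
 [0.3972 0.1765 0.0618]]
```

View pics/d12.png

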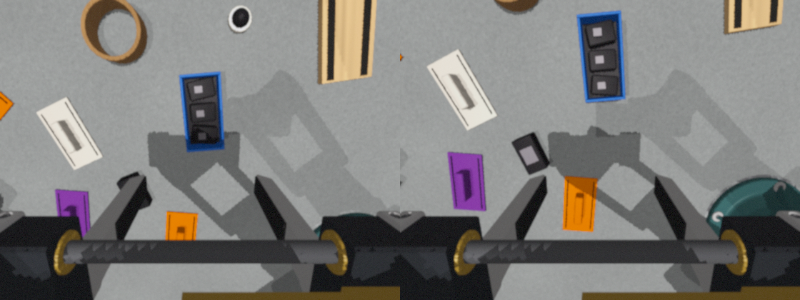

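Both views agree on the deep bin: centre (438,122), yaw -0.449, rim z about 0.064. I'm going in.

send_rows --pt "26 -16 -20 0 0 0.02" --pt "26 -16 -20 0 0 0.02" --pt "26 -16 -20 0 0 0.02" --pt "26 -15 -20 0 0 0.02" --pt "0 0 -20 0 0 0" --pt "0 0 -20 0 0 0" --pt "0 0 0 0 0 0" --pt "0 0 0 0 0 0"

```text
time: 3.22
tool_pos: [0.4379, 0.121, 0.1392]
ee_rot: [3.139, 0.003, -0.452]
wrist_force: [0.3, -0.1, -0.5]
width: 0.094
finger_force: 0.0
```

Run:
```python
from h import *
for i in range(3):
    c,im=keep("d3")
print(rect(c,hull(c,im,"blue",[.438,.122,.066]),.066)[:4])
cv2.imwrite("pics/d3.png",im)
```

```text
t 3.2167 tcp [0.4379 0.121  0.1392] rpy [ 3.1391e+00  2.7000e-03 -4.5200e-01]
t 3.2667 tcp [0.4386 0.1216 0.1408] rpy [ 3.1411e+00 -1.0000e-04 -4.5110e-01]
t 3.3167 tcp [0.439  0.1221 0.1417] rpy [-3.1408e+00 -1.8000e-03 -4.5040e-01]
(array([440.1, 121.2]), 123.5, 61.7, np.float64(-0.4498))
```

View pics/d3.png

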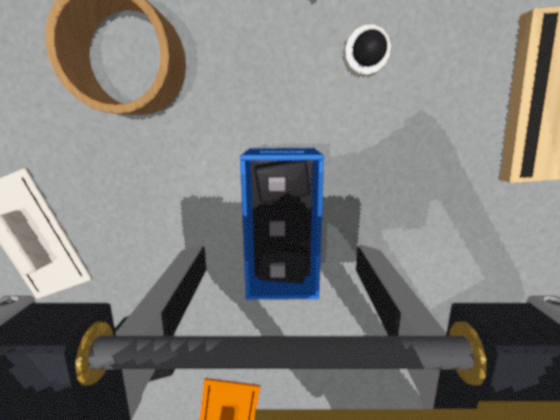

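The bin is centred between the fingers, with its rim at columns 243–322. I'll descend, grip and lift.

send_rows --pt "0 0 -30 0 0 0" --pt "0 0 -30 0 0 0" --pt "0 0 -22 0 0 0" --pt "0 0 0 0 0 0" --pt "0 0 0 0 0 0"

```text
time: 3.78
tool_pos: [0.4378, 0.123, 0.0591]
ee_rot: [3.141, 0.0, -0.449]
wrist_force: [-0.3, 0.1, 0.2]
width: 0.0935
finger_force: 0.0
```

send_rows --pt "0 0 0 0 0 0" --pt "0 0 0 0 0 0" --pt "0 0 0 0 0 0" --pt "0 0 0 0 0 0" --pt "0 0 0 0 0 0" --pt "0 0 0 0 0 0" --grip 50

```text
time: 4.28
tool_pos: [0.4381, 0.1224, 0.0594]
ee_rot: [3.141, -0.001, -0.449]
wrist_force: [-2.1, -1.7, 4.3]
width: 0.0618
finger_force: 30.0
```

send_rows --pt "0 0 10 0 0 0" --pt "0 0 20 0 0 0" --pt "0 0 30 0 0 0" --pt "0 0 30 0 0 0" --pt "0 0 20 0 0 0" --pt "0 0 0 0 0 0" --pt "0 0 0 0 0 0"

```text
time: 4.87
tool_pos: [0.4382, 0.1231, 0.1691]
ee_rot: [-3.14, -0.001, -0.449]
wrist_force: [-0.1, -0.2, -4.5]
width: 0.0617
finger_force: 30.0
```

Run:
```python
from h import *
c,im=keep("d4")
h=hull(c,im,"blue",[.438,.122,.17]); print(rect(c,h,.176)[:4])
print(sensors.get_obs()["width"],sensors.get_obs()["joint_positions"])
```

```text
t 4.8667 tcp [0.4382 0.1231 0.1691] rpy [-3.1403e+00 -1.3000e-03 -4.4910e-01]
(array([454. , 116.2]), 98.7, 62.9, np.float64(-0.4479))
0.061763856965909934 [ 1.49010965e-01 -1.06102474e-01  1.68787862e+00  2.00294448e-04
  1.56184739e+00  2.16893480e+00]
```

The bin is held. I'll carry it towards the board and re-measure the board from a second place.

send_rows --pt "-16 -24 6 0 0 0.013" --pt "-16 -29 6 0 0 0.013" --pt "-16 -29 6 0 0 0.013" --pt "-16 -29 6 0 0 0.013" --pt "-16 -29 6 0 0 0.013" --pt "0 0 0 0 0 0" --pt "0 0 0 0 0 0"

```text
time: 5.5
tool_pos: [0.3565, -0.0179, 0.1965]
ee_rot: [3.142, 0.003, -0.388]
wrist_force: [-0.9, 0.2, -2.5]
width: 0.0618
finger_force: 30.0
```

Run:
```python
from h import *
b,ib=keep("b2"); a,ia=load("w1"); X=[.424,-.142,.015]
ra=rect(a,hull(a,ia,"tan",X,15),.015); rb=rect(b,hull(b,ib,"tan",X,15),.015); print(ra[:4],rb[:4]); print("cam",-b["R"].T@b["t"])
print(ra[4].round(),rb[4].round()); print(tri(a,ra[4],b,rb[4]).round(4))
```

```text
t 5.5 tcp [ 0.3565 -0.0179  0.1965] rpy [ 3.1416e+00  3.1000e-03 -3.8830e-01]
(array([ 424.4, -141.1]), 141.0, 88.3, np.float64(-0.3817)) (array([ 423.9, -141.9]), 140.3, 86.1, np.float64(-0.3814))
cam [ 0.43331288 -0.0484823   0.35102901]
[[372. 149.]
 [434. 175.]
 [383. 267.]
 [326. 245.]] [[330.  14.]
 [421.  13.]
 [405. 163.]
 [325. 163.]]
[[ 0.506  -0.1284  0.0106]
 [ 0.4732 -0.2088  0.0137]
 [ 0.3432 -0.1553  0.0165]
 [ 0.3738 -0.0754  0.0104]]
```

View pics/b2.png

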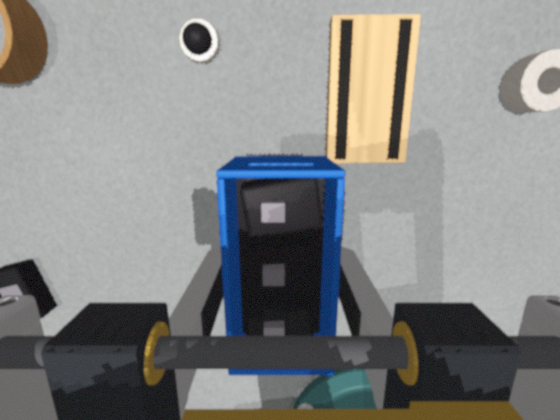

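The board's centre is (423.5,-143.0), yaw -0.3815, top about 0.015. The bin hangs level. I'll hover over it and settle.

send_rows --pt "16 -31 -10 0 0 0" --pt "16 -31 -10 0 0 0.002" --pt "16 -31 -20 0 0 0" --pt "17 -32 -20 0 0 0" --pt "0 0 0 0 0 0" --pt "0 0 0 0 0 0" --pt "0 0 0 0 0 0" --pt "0 0 0 0 0 0"

```text
time: 6.22
tool_pos: [0.423, -0.1406, 0.1386]
ee_rot: [-3.141, 0.0, -0.38]
wrist_force: [-0.2, 0.4, -3.3]
width: 0.0617
finger_force: 30.0
```

```bash
cat >> h.py <<'E'
def pose(n=6):
    "mean of several readings (each snapshot lets 0.05 s pass)"
    r=[]
    for i in range(n):
        o=sensors.get_obs(); r.append(np.r_[o["tool_pos"]*1000,o["ee_rot"][2]*1000,o["wrist_force"][2]]); optics.snapshot("wrist")
    print("t",o["time"],"xyz mm, yaw mrad, Fz",np.mean(r,0).round(1),"sd",np.std(r,0).round(1))
E
python3 -c "
from h import *
pose()"
```

```text
t 6.4667 xyz mm, yaw mrad, Fz [ 423.1 -141.   139.3 -380.3   -3.1] sd [0.1 0.3 0.3 0.4 0.4]
```

send_rows --pt "0.4 -2 0 0 0 -0.001" --pt "0 0 -25 0 0 0" --pt "0 0 -20 0 0 0" --pt "0 0 -12 0 0 0" --pt "0 0 -4 0 0 0" --pt "0 0 0 0 0 0" --pt "0 0 0 0 0 0" --pt "0 0 0 0 0 0"

```text
time: 7.18
tool_pos: [0.4241, -0.1446, 0.0789]
ee_rot: [3.141, -0.003, -0.383]
wrist_force: [-0.0, 0.0, -3.0]
width: 0.062
finger_force: 30.0
```

```bash
python3 -c "
from h import *
pose(4)"
```

```text
t 7.3333 xyz mm, yaw mrad, Fz [ 424.1 -144.6   78.8 -383.2   -3. ] sd [0.1 0.1 0.1 0.  0.7]
```

send_rows --pt "-0.4 1.2 -2 0 0 0.001" --pt "0 0 -1 0 0 0" --pt "0 0 0 0 0 0" --pt "0 0 0 0 0 0" --pt "0 0 0 0 0 0"

```text
time: 7.8
tool_pos: [0.4228, -0.1428, 0.0745]
ee_rot: [-3.142, 0.0, -0.382]
wrist_force: [-0.0, 0.1, -2.4]
width: 0.0617
finger_force: 30.0
```

send_rows --pt "0 0 -1 0 0 0" --pt "0 0 0 0 0 0" --pt "0 0 0 0 0 0"

```text
time: 8.05
tool_pos: [0.4228, -0.1429, 0.0744]
ee_rot: [3.142, -0.0, -0.382]
wrist_force: [-3.6, 2.2, 5.1]
width: 0.062
finger_force: 30.0
```

send_rows --pt "0 0 -0.5 0 0 0" --pt "0 0 0 0 0 0" --pt "0 0 0 0 0 0"

```text
time: 8.3
tool_pos: [0.4228, -0.1428, 0.0744]
ee_rot: [3.141, -0.0, -0.382]
wrist_force: [-4.2, 3.7, 7.3]
width: 0.0616
finger_force: 30.0
```

It has landed softly. I'll release, rise, and step back so the camera is over the stack to check it.

send_rows --pt "0 0 0 0 0 0" --pt "0 0 0 0 0 0" --pt "0 0 0 0 0 0" --pt "0 0 0 0 0 0" --pt "0 0 0 0 0 0" --pt "0 0 0 0 0 0" --grip 94

```text
time: 8.8
tool_pos: [0.4228, -0.143, 0.0728]
ee_rot: [3.141, 0.0, -0.382]
wrist_force: [-0.8, 0.3, -0.1]
width: 0.094
finger_force: 0.0
```

send_rows --pt "0 0 20 0 0 0" --pt "0 0 35 0 0 0" --pt "0 0 40 0 0 0" --pt "-18 7 35 0 0 0" --pt "-30 12 25 0 0 0" --pt "-30 12 0 0 0 0" --pt "0 0 0 0 0 0" --pt "0 0 0 0 0 0"

```text
time: 9.47
tool_pos: [0.3445, -0.1118, 0.2287]
ee_rot: [3.141, -0.003, -0.382]
wrist_force: [0.6, 0.2, -0.6]
width: 0.0938
finger_force: 0.0
```

Run:
```python
from h import *
c,im=keep("s1"); print(rect(c,hull(c,im,"blue",[.423,-.143,.081]),.081)[:4]); print("cam",-c["R"].T@c["t"])
```

```text
t 9.4667 tcp [ 0.3445 -0.1118  0.2287] rpy [ 3.1412e+00 -3.1000e-03 -3.8230e-01]
(array([ 423.6, -142.4]), 118.2, 60.0, np.float64(-0.3809))
cam [ 0.4205679  -0.14152776  0.38369891]
```

View pics/s1.png

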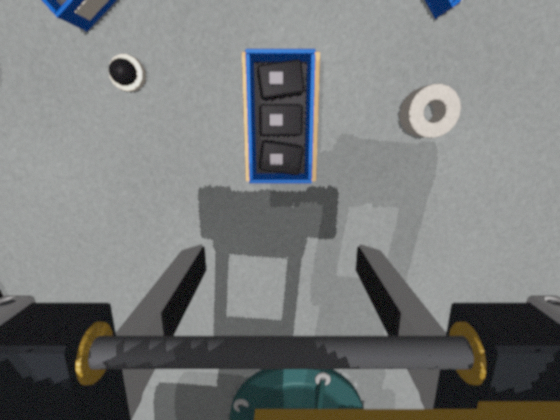

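The deep bin sits centred, with equal board slivers on both sides (columns 246 and 318). Its pose is (423.6,-142.4), yaw -0.381. Next is the middle bin.

send_rows --pt "34 14.5 3 0 0 0.093" --pt "34 14.5 3 0 0 0.093" --pt "34 14.5 3 0 0 0.093" --pt "34 14.5 3 0 0 0.093" --pt "34 14.5 3 0 0 0.093" --pt "34 14.5 3 0 0 0.093" --pt "34 14.5 3 0 0 0.093" --pt "0 0 0 0 0 0"

```text
time: 10.18
tool_pos: [0.588, -0.0079, 0.2434]
ee_rot: [-3.138, 0.004, 0.275]
wrist_force: [-1.5, 0.1, -0.6]
width: 0.094
finger_force: 0.0
```

Run:
```python
from h import *
c,im=keep("m1"); print(rect(c,hull(c,im,"blue",[.666,.011,.048]),.048)[:4]); print("cam",-c["R"].T@c["t"])
```

```text
t 10.1833 tcp [ 0.588  -0.0079  0.2434] rpy [-3.1381  0.0041  0.2751]
(array([655. ,   7.6]), 119.5, 62.2, np.float64(0.3002))
cam [0.66810063 0.01454271 0.39780021]
```

send_rows --pt "30 0 -20 0 0 0" --pt "30 0 -20 0 0 0" --pt "0 0 0 0 0 0" --pt "0 0 0 0 0 0"

```text
time: 10.57
tool_pos: [0.6418, -0.0109, 0.2039]
ee_rot: [-3.139, 0.009, 0.268]
wrist_force: [1.0, 0.4, 0.6]
width: 0.0942
finger_force: 0.0
```

Run:
```python
from h import *
a,ia=load("m1"); b,ib=keep("m2"); X=[.666,.011,.048]
ra=rect(a,hull(a,ia,"blue",X),.048); rb=rect(b,hull(b,ib,"blue",X),.048); print(rb[:4]); print("cam",-b["R"].T@b["t"])
print(tri(a,ra[4],b,rb[4]).round(4)); print(ra[4].round(),rb[4].round()); cv2.imwrite("pics/m12.png",cv2.resize(np.hstack([ia,ib]),(800,300)))
```

```text
t 10.5667 tcp [ 0.6418 -0.0109  0.2039] rpy [-3.1387  0.0086  0.2675]
(array([656.2,   7.9]), 120.3, 62.4, np.float64(0.2894))
cam [0.72272241 0.01116691 0.35794928]
[[ 0.7042  0.0566  0.0354]
 [ 0.7227 -0.0051  0.0387]
 [ 0.6069 -0.0397  0.0466]
 [ 0.5879  0.0202  0.0442]]
[[253.  76.]
 [313.  74.]
 [313. 187.]
 [259. 189.]] [[232. 125.]
 [298. 123.]
 [298. 241.]
 [240. 242.]]
```

View pics/m12.png

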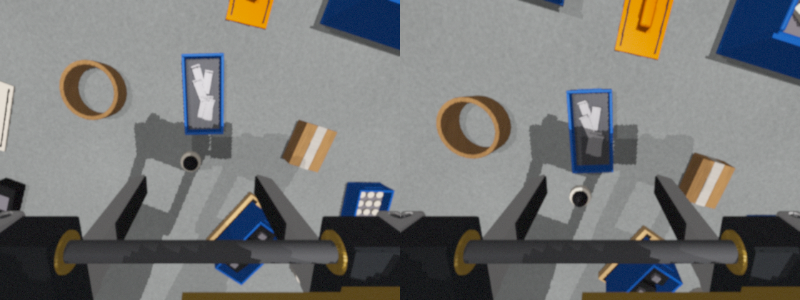

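The middle bin is at (655.3,7.7), yaw 0.297, and its rim fits z≈0.048. It measures 120x62 there, and the near corners triangulate to 0.045. The tape and dome are clear of the fingers. I'll hover first.

send_rows --pt "6 9 -30 0 0 0.015" --pt "5 9 -30 0 0 0.01" --pt "0 0 -30 0 0 0" --pt "0 0 0 0 0 0" --pt "0 0 0 0 0 0" --pt "0 0 0 0 0 0" --pt "0 0 0 0 0 0"

```text
time: 11.2
tool_pos: [0.6553, 0.007, 0.1234]
ee_rot: [3.139, -0.006, 0.293]
wrist_force: [-0.1, -1.0, 0.4]
width: 0.0938
finger_force: 0.0
```

```bash
python3 -c "
from h import *
pose(5)
c,im=keep('m3'); print(rect(c,hull(c,im,'blue',[.656,.008,.048]),.048)[:4])"
```

```text
t 11.4 xyz mm, yaw mrad, Fz [6.550e+02 7.200e+00 1.224e+02 2.933e+02 3.000e-01] sd [0.3 0.1 0.8 0.1 0.5]
t 11.45 tcp [0.6544 0.0074 0.1205] rpy [ 3.1407e+00 -2.2000e-03  2.9360e-01]
(array([657. ,   8.2]), 122.7, 62.2, np.float64(0.3039))
```

send_rows --pt "0.5 0 -25 0 0 0.006" --pt "0 0 -25 0 0 0" --pt "0 0 -20 0 0 0" --pt "0 0 -6 0 0 0" --pt "0 0 0 0 0 0" --pt "0 0 0 0 0 0" --pt "0 0 0 0 0 0"

```text
time: 12.08
tool_pos: [0.6556, 0.0075, 0.0451]
ee_rot: [3.14, -0.003, 0.3]
wrist_force: [0.5, -0.5, 0.3]
width: 0.0937
finger_force: 0.0
```

```bash
python3 -c "
from h import *
pose(4)"
```

```text
t 12.2333 xyz mm, yaw mrad, Fz [6.556e+02 7.500e+00 4.520e+01 2.998e+02 1.000e-01] sd [0.1 0.  0.1 0.  0.3]
```

send_rows --pt "0 0 -4 0 0 0" --pt "0 0 0 0 0 0" --pt "0 0 0 0 0 0"

```text
time: 12.53
tool_pos: [0.654, 0.0076, 0.0387]
ee_rot: [-3.141, 0.001, 0.3]
wrist_force: [0.1, 0.6, -0.2]
width: 0.0938
finger_force: 0.0
```

send_rows --pt "0 0 0 0 0 0" --pt "0 0 0 0 0 0" --pt "0 0 0 0 0 0" --pt "0 0 0 0 0 0" --pt "0 0 0 0 0 0" --pt "0 0 0 0 0 0" --grip 50

```text
time: 13.03
tool_pos: [0.6544, 0.0075, 0.039]
ee_rot: [3.141, -0.0, 0.3]
wrist_force: [-0.4, -0.6, 0.7]
width: 0.0617
finger_force: 30.0
```

```bash
python3 -c "
from h import *
pose(4)"
```

```text
t 13.1833 xyz mm, yaw mrad, Fz [6.544e+02 7.500e+00 3.900e+01 2.998e+02 4.000e-01] sd [0.  0.  0.  0.  0.3]
```

send_rows --pt "0 0 10 0 0 0" --pt "0 0 20 0 0 0" --pt "0 0 35 0 0 0" --pt "0 0 38 0 0 0" --pt "0 0 35 0 0 0" --pt "0 0 20 0 0 0" --pt "0 0 0 0 0 0" --pt "0 0 0 0 0 0"

```text
time: 13.9
tool_pos: [0.6547, 0.0076, 0.1983]
ee_rot: [3.141, -0.002, 0.3]
wrist_force: [0.4, -0.4, -4.1]
width: 0.0619
finger_force: 30.0
```

send_rows --pt "-33 -21.4 0 0 0 -0.097" --pt "-33 -21.4 0 0 0 -0.097" --pt "-33 -21.4 0 0 0 -0.097" --pt "-33 -21.4 0 0 0 -0.097" --pt "-33 -21.4 0 0 0 -0.097" --pt "-33 -21.4 0 0 0 -0.097" --pt "-33.5 -21.5 0 0 0 -0.099" --pt "0 0 0 0 0 0"

```text
time: 14.57
tool_pos: [0.4161, -0.1443, 0.1931]
ee_rot: [3.138, 0.01, -0.39]
wrist_force: [0.2, 0.3, -3.1]
width: 0.0621
finger_force: 30.0
```

send_rows --pt "0 0 -25 0 0 0" --pt "0 0 -20 0 0 0" --pt "0 0 -10 0 0 0" --pt "0 0 0 0 0 0" --pt "0 0 0 0 0 0" --pt "0 0 0 0 0 0"

```text
time: 15.07
tool_pos: [0.4233, -0.1422, 0.1423]
ee_rot: [3.142, -0.0, -0.38]
wrist_force: [0.2, 0.3, -2.2]
width: 0.0616
finger_force: 30.0
```

```bash
python3 -c "
from h import *
pose(5)"
```

```text
t 15.2667 xyz mm, yaw mrad, Fz [ 423.6 -142.4  142.9 -380.6   -2.7] sd [0.1 0.1 0.3 0.1 0.6]
```

Nearly there. The TCP target is (422.7,-142.3,120).

send_rows --pt "-0.8 0 -10 0 0 0" --pt "0 0 -6 0 0 0" --pt "0 0 -3 0 0 0" --pt "0 0 0 0 0 0" --pt "0 0 0 0 0 0" --pt "0 0 0 0 0 0"

```text
time: 15.82
tool_pos: [0.4221, -0.1424, 0.123]
ee_rot: [3.142, -0.0, -0.381]
wrist_force: [1.1, 0.2, -2.2]
width: 0.0617
finger_force: 30.0
```

```bash
python3 -c "
from h import *
pose(4)"
```

```text
t 15.9667 xyz mm, yaw mrad, Fz [ 422.2 -142.4  123.2 -381.2   -2.7] sd [0.1 0.  0.1 0.  0.6]
```

send_rows --pt "0.4 0 -2 0 0 0" --pt "0 0 0 0 0 0" --pt "0 0 0 0 0 0" --pt "0 0 0 0 0 0"

```text
time: 16.35
tool_pos: [0.4224, -0.1423, 0.1209]
ee_rot: [3.141, 0.0, -0.381]
wrist_force: [-0.4, -0.2, -3.3]
width: 0.0619
finger_force: 30.0
```

send_rows --pt "0 0 -1 0 0 0" --pt "0 0 0 0 0 0" --pt "0 0 0 0 0 0"

```text
time: 16.6
tool_pos: [0.4224, -0.1423, 0.12]
ee_rot: [3.142, -0.0, -0.381]
wrist_force: [1.1, -0.0, -2.3]
width: 0.062
finger_force: 30.0
```

send_rows --pt "0 0 -0.7 0 0 0" --pt "0 0 0 0 0 0" --pt "0 0 0 0 0 0"

```text
time: 16.85
tool_pos: [0.4224, -0.1423, 0.12]
ee_rot: [3.141, -0.0, -0.381]
wrist_force: [-2.8, 0.6, 2.3]
width: 0.0621
finger_force: 30.0
```

The force reversed, so it is in contact. I'll release and check.

send_rows --pt "0 0 0 0 0 0" --pt "0 0 0 0 0 0" --pt "0 0 0 0 0 0" --pt "0 0 0 0 0 0" --pt "0 0 0 0 0 0" --pt "0 0 0 0 0 0" --grip 94

```text
time: 17.35
tool_pos: [0.4225, -0.1423, 0.1193]
ee_rot: [3.142, -0.0, -0.381]
wrist_force: [-0.0, 0.3, -0.3]
width: 0.0938
finger_force: 0.0
```

send_rows --pt "0 0 20 0 0 0" --pt "0 0 35 0 0 0" --pt "0 0 40 0 0 0" --pt "-18 7 35 0 0 0" --pt "-30 12 15 0 0 0" --pt "-30 12 0 0 0 0" --pt "0 0 0 0 0 0" --pt "0 0 0 0 0 0"

```text
time: 18.02
tool_pos: [0.3441, -0.1111, 0.2651]
ee_rot: [3.141, -0.003, -0.381]
wrist_force: [0.1, -0.9, -0.6]
width: 0.0939
finger_force: 0.0
```

Run:
```python
from h import *
c,im=keep("s2"); print(rect(c,hull(c,im,"blue",[.423,-.143,.129]),.129)[:4]); print("cam",-c["R"].T@c["t"])
s,si=shot("side","side2.png")
cv2.imwrite("pics/s2v.png",np.hstack([cv2.resize(im[0:220,180:400],(400,400)),cv2.resize(si[110:210,300:400],(400,400),interpolation=cv2.INTER_CUBIC)]))
```

```text
t 18.0167 tcp [ 0.3441 -0.1111  0.2651] rpy [ 3.1413 -0.0033 -0.3812]
(array([ 422.7, -141.8]), 118.7, 61.7, np.float64(-0.3812))
cam [ 0.42015007 -0.14081545  0.42009503]
```

View pics/s2v.png

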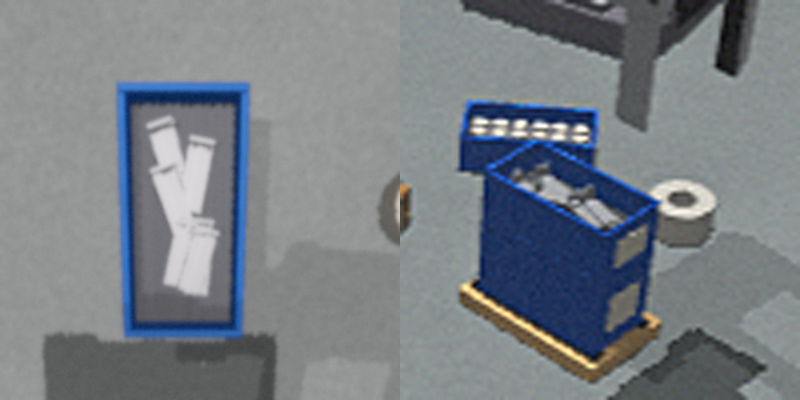

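The stack is flush in both views. The middle bin is at (422.7,-141.8), yaw -0.381. Now the shallow bin.

send_rows --pt "14.7 -35.7 -3 0 0 0.083" --pt "14.7 -35.7 -3 0 0 0.083" --pt "14.7 -35.7 -3 0 0 0.083" --pt "14.7 -35.7 -3 0 0 0.083" --pt "14.7 -35.7 -3 0 0 0.083" --pt "14.7 -35.7 -3 0 0 0.083" --pt "14.7 -35.7 -3 0 0 0.083" --pt "0 0 0 0 0 0"

```text
time: 18.78
tool_pos: [0.4485, -0.367, 0.2361]
ee_rot: [-3.136, 0.006, 0.198]
wrist_force: [-0.5, 0.4, -1.1]
width: 0.0942
finger_force: 0.0
```

Run:
```python
from h import *
c,im=keep("p1"); print(rect(c,hull(c,im,"blue",[.528,-.346,.036]),.036)[:4]); print("cam",-c["R"].T@c["t"])
```

```text
t 18.7833 tcp [ 0.4485 -0.367   0.2361] rpy [-3.1361  0.0057  0.198 ]
(array([ 524.1, -351. ]), 119.8, 61.5, np.float64(0.2682))
cam [ 0.53038432 -0.35094284  0.39036065]
```

send_rows --pt "15 35 0 0 0 0" --pt "15 35 0 0 0 0" --pt "0 0 0 0 0 0" --pt "0 0 0 0 0 0"

```text
time: 19.17
tool_pos: [0.478, -0.289, 0.2432]
ee_rot: [-3.141, 0.0, 0.203]
wrist_force: [-0.1, -1.0, 0.1]
width: 0.0938
finger_force: 0.0
```

Run:
```python
from h import *
a,ia=load("p1"); b,ib=keep("p2"); X=[.528,-.346,.036]
ra=rect(a,hull(a,ia,"blue",X),.036); rb=rect(b,hull(b,ib,"blue",X),.036); print(rb[:4]); print("cam",-b["R"].T@b["t"])
print(tri(a,ra[4],b,rb[4]).round(4)); cv2.imwrite("pics/p12.png",cv2.resize(np.hstack([ia,ib]),(800,300)))
```

```text
t 19.1667 tcp [ 0.478  -0.289   0.2432] rpy [-3.1413e+00  3.0000e-04  2.0330e-01]
(array([ 524.5, -349.1]), 119.6, 64.3, np.float64(0.2658))
cam [ 0.5588242  -0.27195242  0.39790233]
[[ 0.5748 -0.3036  0.0234]
 [ 0.5907 -0.365   0.0335]
 [ 0.4741 -0.3971  0.0319]
 [ 0.4546 -0.3365  0.0207]]
```

View pics/p12.png

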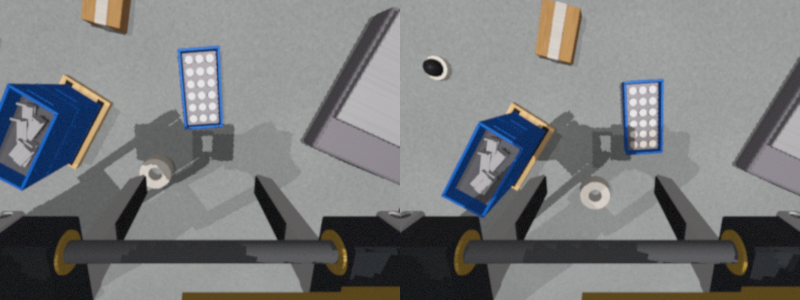

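The shallow bin with white caps is at (524.3,-350.8), yaw 0.267, and its clean corners give a rim of about 0.033. The label roll is clear of the fingers.

send_rows --pt "15.5 -20.5 -30 0 0 0.021" --pt "15.5 -20.5 -30 0 0 0.022" --pt "15.5 -20.5 -30 0 0 0.021" --pt "0 0 -30 0 0 0" --pt "0 0 -18 0 0 0" --pt "0 0 0 0 0 0" --pt "0 0 0 0 0 0" --pt "0 0 0 0 0 0"

```text
time: 19.88
tool_pos: [0.5242, -0.3537, 0.1073]
ee_rot: [3.139, -0.002, 0.263]
wrist_force: [0.3, -0.1, 0.6]
width: 0.0948
finger_force: 0.0
```

```bash
python3 -c "
from h import *
pose(5)
c,im=keep('p3'); print(rect(c,hull(c,im,'blue',[.524,-.351,.036]),.036)[:4])"
```

```text
t 20.0833 xyz mm, yaw mrad, Fz [ 5.246e+02 -3.536e+02  1.080e+02  2.635e+02  2.000e-01] sd [0.2 0.1 0.4 0.3 0.4]
t 20.1333 tcp [ 0.5245 -0.3532  0.1075] rpy [ 3.1385e+00 -2.1000e-03  2.6390e-01]
(array([ 526.2, -350.8]), 122.2, 62.3, np.float64(0.2701))
```

send_rows --pt "0 2.4 -25 0 0 0.004" --pt "0 0 -25 0 0 0" --pt "0 0 -18 0 0 0" --pt "0 0 -4 0 0 0" --pt "0 0 0 0 0 0" --pt "0 0 0 0 0 0" --pt "0 0 0 0 0 0"

```text
time: 20.77
tool_pos: [0.5249, -0.3512, 0.0355]
ee_rot: [3.138, -0.002, 0.268]
wrist_force: [0.4, 0.7, -0.5]
width: 0.0937
finger_force: 0.0
```

```bash
python3 -c "
from h import *
pose(4)"
```

```text
t 20.9167 xyz mm, yaw mrad, Fz [ 524.8 -351.1   35.4  267.8    0. ] sd [0.1 0.1 0.2 0.  0.3]
```

send_rows --pt "0 0 -2.5 0 0 0" --pt "0 0 0 0 0 0" --pt "0 0 0 0 0 0"

```text
time: 21.22
tool_pos: [0.5237, -0.3502, 0.0306]
ee_rot: [-3.141, 0.0, 0.268]
wrist_force: [0.1, 0.3, -0.3]
width: 0.094
finger_force: 0.0
```

send_rows --pt "0 0 0 0 0 0" --pt "0 0 0 0 0 0" --pt "0 0 0 0 0 0" --pt "0 0 0 0 0 0" --pt "0 0 0 0 0 0" --pt "0 0 0 0 0 0" --grip 50

```text
time: 21.72
tool_pos: [0.5239, -0.3505, 0.0308]
ee_rot: [3.141, -0.0, 0.268]
wrist_force: [0.8, -0.4, 0.2]
width: 0.0618
finger_force: 30.0
```

```bash
python3 -c "
from h import *
pose(4)"
```

```text
t 21.8667 xyz mm, yaw mrad, Fz [ 523.9 -350.5   30.8  267.8   -0. ] sd [0.  0.  0.  0.  0.5]
```

send_rows --pt "0 0 10 0 0 0" --pt "0 0 20 0 0 0" --pt "0 0 35 0 0 0" --pt "0 0 38 0 0 0" --pt "0 0 38 0 0 0" --pt "0 0 38 0 0 0" --pt "0 0 20 0 0 0" --pt "0 0 0 0 0 0"

```text
time: 22.58
tool_pos: [0.5257, -0.3517, 0.2381]
ee_rot: [3.131, -0.008, 0.268]
wrist_force: [0.1, -0.4, -1.1]
width: 0.0617
finger_force: 30.0
```

send_rows --pt "-14.4 29.7 0 0 0 -0.093" --pt "-14.4 29.7 0 0 0 -0.093" --pt "-14.4 29.7 0 0 0 -0.093" --pt "-14.4 29.7 0 0 0 -0.093" --pt "-14.4 29.7 0 0 0 -0.093" --pt "-14.4 29.7 0 0 0 -0.092" --pt "-14.4 29.7 0 0 0 -0.092" --pt "0 0 0 0 0 0"

```text
time: 23.25
tool_pos: [0.4199, -0.1376, 0.2279]
ee_rot: [-3.139, 0.005, -0.38]
wrist_force: [0.1, -0.8, -2.5]
width: 0.0614
finger_force: 30.0
```

send_rows --pt "0 0 -25 0 0 0" --pt "0 0 -15 0 0 0" --pt "0 0 -10 0 0 0" --pt "0 0 0 0 0 0" --pt "0 0 0 0 0 0" --pt "0 0 0 0 0 0"

```text
time: 23.75
tool_pos: [0.4234, -0.1428, 0.1802]
ee_rot: [3.141, -0.001, -0.381]
wrist_force: [0.6, 0.3, -1.4]
width: 0.0616
finger_force: 30.0
```

```bash
python3 -c "
from h import *
pose(5)"
```

```text
t 23.95 xyz mm, yaw mrad, Fz [ 423.6 -142.8  180.7 -381.3   -1.3] sd [0.1 0.1 0.2 0.  0.6]
```

send_rows --pt "-0.5 0.4 -9 0 0 0" --pt "0 0 -6 0 0 0" --pt "0 0 -3 0 0 0" --pt "0 0 0 0 0 0" --pt "0 0 0 0 0 0" --pt "0 0 0 0 0 0"

```text
time: 24.5
tool_pos: [0.4225, -0.142, 0.1618]
ee_rot: [3.142, 0.0, -0.381]
wrist_force: [-0.2, -1.0, -1.8]
width: 0.0616
finger_force: 30.0
```

```bash
python3 -c "
from h import *
pose(4)"
```

```text
t 24.65 xyz mm, yaw mrad, Fz [ 422.6 -142.   162.  -381.1   -1.7] sd [0.1 0.  0.1 0.  0.2]
```

send_rows --pt "0.3 -0.2 -1.2 0 0 0" --pt "0 0 0 0 0 0" --pt "0 0 0 0 0 0" --pt "0 0 0 0 0 0"

```text
time: 25.03
tool_pos: [0.4228, -0.1422, 0.1606]
ee_rot: [3.141, 0.0, -0.381]
wrist_force: [0.2, 0.2, -2.6]
width: 0.0619
finger_force: 30.0
```

send_rows --pt "0 0 -0.8 0 0 0" --pt "0 0 0 0 0 0" --pt "0 0 0 0 0 0"

```text
time: 25.28
tool_pos: [0.4228, -0.1422, 0.1598]
ee_rot: [3.142, 0.0, -0.381]
wrist_force: [0.7, 0.4, -1.5]
width: 0.0617
finger_force: 30.0
```

send_rows --pt "0 0 -0.6 0 0 0" --pt "0 0 0 0 0 0" --pt "0 0 0 0 0 0"

```text
time: 25.53
tool_pos: [0.4228, -0.1422, 0.1598]
ee_rot: [3.141, -0.0, -0.381]
wrist_force: [-1.6, -0.3, 2.5]
width: 0.0621
finger_force: 30.0
```

It is in contact. I'll release and check.

send_rows --pt "0 0 0 0 0 0" --pt "0 0 0 0 0 0" --pt "0 0 0 0 0 0" --pt "0 0 0 0 0 0" --pt "0 0 0 0 0 0" --pt "0 0 0 0 0 0" --grip 94

```text
time: 26.03
tool_pos: [0.4228, -0.1422, 0.1591]
ee_rot: [3.142, 0.0, -0.381]
wrist_force: [0.3, -0.1, -0.1]
width: 0.0936
finger_force: 0.0
```

send_rows --pt "0 0 20 0 0 0" --pt "0 0 35 0 0 0" --pt "0 0 40 0 0 0" --pt "-18 7 25 0 0 0" --pt "-30 12 0 0 0 0" --pt "-30 12 0 0 0 0" --pt "0 0 0 0 0 0" --pt "0 0 0 0 0 0"

```text
time: 26.7
tool_pos: [0.3444, -0.111, 0.2799]
ee_rot: [3.141, -0.003, -0.381]
wrist_force: [-0.1, -0.5, 0.8]
width: 0.0937
finger_force: 0.0
```

Run:
```python
from h import *
c,im=keep("s3"); print(rect(c,hull(c,im,"blue",[.423,-.143,.165]),.165)[:4]); print("cam",-c["R"].T@c["t"])
s,si=shot("side","side3.png")
cv2.imwrite("pics/s3v.png",np.hstack([cv2.resize(im[0:220,180:400],(400,400)),cv2.resize(si[110:210,300:400],(400,400),interpolation=cv2.INTER_CUBIC)]))
for n in("d1","d2"):
    a,ia=load(n); print(rect(a,hull(a,ia,"white",[.53,.36,.004],11),.004)[:4])
```

```text
t 26.7 tcp [ 0.3444 -0.111   0.2799] rpy [ 3.1413e+00 -3.0000e-03 -3.8130e-01]
(array([ 423. , -141.6]), 119.5, 61.4, np.float64(-0.3812))
cam [ 0.42052467 -0.14070265  0.43486982]
(array([522.5, 360.8]), 126.0, 67.9, np.float64(-0.0945))
(array([522.6, 360.8]), 125.3, 67.6, np.float64(-0.0943))
```

View pics/s3v.png

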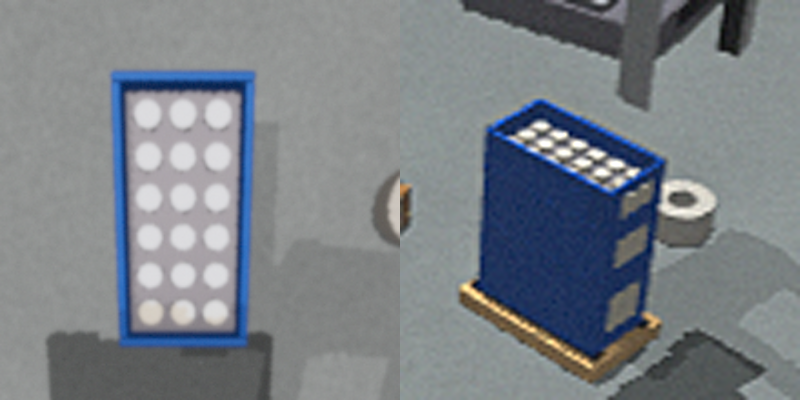

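The bins are flush and aligned. The shallow bin is at (423.0,-141.6), yaw -0.381. From the earlier views the lid is at (522.5,360.8), yaw -0.094. I'll go over it for a closer measurement.

send_rows --pt "7.4 36.9 0 0 0 0.022" --pt "7.4 36.9 0 0 0 0.022" --pt "7.4 36.9 0 0 0 0.022" --pt "7.4 36.9 0 0 0 0.022" --pt "7.4 36.9 0 0 0 0.022" --pt "7.4 36.9 0 0 0 0.022" --pt "7.4 36.9 -10 0 0 0.022" --pt "7.4 36.9 -10 0 0 0.022" --grip 60

```text
time: 27.47
tool_pos: [0.4053, 0.1865, 0.2587]
ee_rot: [-3.142, -0.001, -0.204]
wrist_force: [0.6, 0.5, -0.3]
width: 0.06
finger_force: 0.0
```

send_rows --pt "7.4 36.9 -10 0 0 0.022" --pt "7.4 36.9 -10 0 0 0.022" --pt "7.4 36.9 -10 0 0 0.022" --pt "7.4 36.9 -10 0 0 0.022" --pt "7.4 36.9 0 0 0 0.022" --pt "0 0 0 0 0 0" --pt "0 0 0 0 0 0"

```text
time: 28.05
tool_pos: [0.4412, 0.3702, 0.2161]
ee_rot: [3.138, 0.004, -0.093]
wrist_force: [1.1, -0.1, 1.1]
width: 0.0601
finger_force: 0.0
```

```bash
cat >> h.py <<'E'
def bartop(c,im,X,yaw):
    "bright grip-bar top: pixels clearly brighter/other than plate are hard to split; print edge profile across the bar"
E
python3 - <<'E'
from h import *
c,im=keep("l1"); r=rect(c,hull(c,im,"white",[.5225,.3608,.004],11),.004); print(r[:4]); print("cam",-c["R"].T@c["t"]); print(r[4].round())
p=r[4].mean(0).astype(int); print(p)
cr=im[max(p[1]-90,0):p[1]+90,p[0]-90:p[0]+90]; cv2.imwrite("pics/l1c.png",cv2.resize(cr,(540,540),interpolation=cv2.INTER_CUBIC))
E
```

```text
t 28.05 tcp [0.4412 0.3702 0.2161] rpy [ 3.1381  0.0037 -0.0926]
(array([522.6, 360.5]), 124.3, 67.5, np.float64(-0.0944))
cam [0.52390047 0.36364843 0.37053414]
[[251.  61.]
 [314.  61.]
 [311. 176.]
 [254. 176.]]
[282 118]
```

View pics/l1c.png

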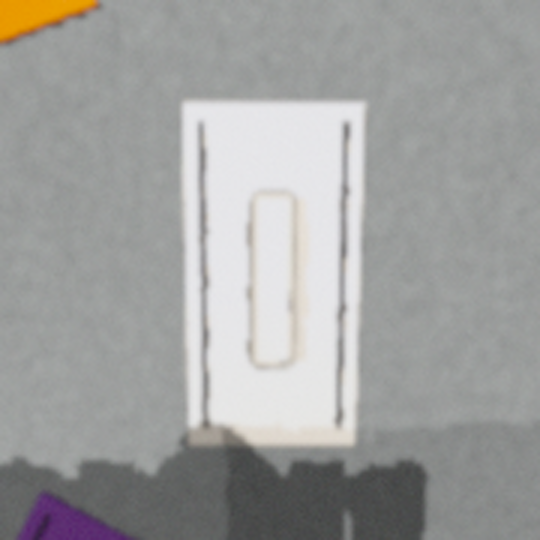

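The lid is confirmed at (522.6,360.5), yaw -0.0944. Three camera places agree to 0.3 mm on the 4 mm plane, which fixes its height. The grip bar is centred and the purple look-alike is clear of the fingers.

send_rows --pt "20.3 -2.2 -30 0 0 0" --pt "20.3 -2.2 -30 0 0 0" --pt "20.3 -2.2 -30 0 0 -0.001" --pt "20.3 -2.2 -30 0 0 -0.001" --pt "0 0 -15 0 0 0" --pt "0 0 0 0 0 0" --pt "0 0 0 0 0 0" --pt "0 0 0 0 0 0"

```text
time: 28.77
tool_pos: [0.523, 0.3595, 0.0865]
ee_rot: [-3.14, -0.003, -0.098]
wrist_force: [-0.1, -0.3, 0.3]
width: 0.0599
finger_force: 0.0
```

```bash
python3 -c "
from h import *
pose(5)"
```

```text
t 28.9667 xyz mm, yaw mrad, Fz [ 5.230e+02  3.601e+02  8.690e+01 -9.730e+01  2.000e-01] sd [0.1 0.3 0.3 0.5 0.2]
```

send_rows --pt "-0.3 0.2 -20 0 0 0.002" --pt "0 0 -16 0 0 0" --pt "0 0 -10 0 0 0" --pt "0 0 -4 0 0 0" --pt "0 0 0 0 0 0" --pt "0 0 0 0 0 0" --pt "0 0 0 0 0 0" --pt "0 0 0 0 0 0"

```text
time: 29.68
tool_pos: [0.5226, 0.3603, 0.0356]
ee_rot: [-3.14, -0.002, -0.095]
wrist_force: [-0.1, 1.1, 0.3]
width: 0.0601
finger_force: 0.0
```

```bash
python3 -c "
from h import *
pose(4)"
```

```text
t 29.8333 xyz mm, yaw mrad, Fz [ 5.225e+02  3.602e+02  3.530e+01 -9.520e+01 -1.000e-01] sd [0.1 0.1 0.2 0.  0.6]
```

send_rows --pt "0 0 -2 0 0 0" --pt "0 0 0 0 0 0" --pt "0 0 0 0 0 0" --pt "0 0 0 0 0 0"

```text
time: 30.22
tool_pos: [0.5218, 0.3598, 0.032]
ee_rot: [3.141, 0.0, -0.095]
wrist_force: [0.2, 0.1, -0.2]
width: 0.0598
finger_force: 0.0
```

send_rows --pt "0 0 0 0 0 0" --pt "0 0 0 0 0 0" --pt "0 0 0 0 0 0" --pt "0 0 0 0 0 0" --pt "0 0 0 0 0 0" --pt "0 0 0 0 0 0" --pt "0 0 0 0 0 0" --grip 5

```text
time: 30.8
tool_pos: [0.5219, 0.3599, 0.0322]
ee_rot: [3.142, 0.0, -0.095]
wrist_force: [-0.2, 0.2, -0.4]
width: 0.0165
finger_force: 0.0
```

```bash
python3 -c "
from h import *
pose(4); print(sensors.get_obs()['width'],sensors.get_obs()['finger_force'])"
```

```text
t 30.95 xyz mm, yaw mrad, Fz [ 5.219e+02  3.599e+02  3.220e+01 -9.520e+01 -1.000e-01] sd [0.  0.  0.  0.  0.5]
0.015914845601356385 29.999938309192657
```

The bar is gripped (15.9 mm, 30 N). I'll lift the lid and carry it over.

send_rows --pt "0 0 10 0 0 0" --pt "0 0 20 0 0 0" --pt "0 0 38 0 0 0" --pt "0 0 38 0 0 0" --pt "0 0 38 0 0 0" --pt "0 0 38 0 0 0" --pt "0 0 26 0 0 0" --pt "0 0 0 0 0 0"

```text
time: 31.67
tool_pos: [0.5242, 0.3613, 0.2499]
ee_rot: [-3.133, -0.013, -0.095]
wrist_force: [0.1, 0.9, 1.3]
width: 0.0157
finger_force: 30.0
```

send_rows --pt "-7.1 -35.8 0 0 0 -0.02" --pt "-7.1 -35.8 0 0 0 -0.02" --pt "-7.1 -35.8 0 0 0 -0.02" --pt "-7.1 -35.8 0 0 0 -0.02" --pt "-7.1 -35.8 0 0 0 -0.02" --pt "-7.1 -35.8 0 0 0 -0.02" --pt "-7.1 -35.8 0 0 0 -0.02"

```text
time: 32.25
tool_pos: [0.4708, 0.1078, 0.2388]
ee_rot: [3.141, 0.002, -0.236]
wrist_force: [0.4, 0.3, -1.0]
width: 0.0159
finger_force: 30.0
```

send_rows --pt "-7.1 -35.8 0 0 0 -0.02" --pt "-7.1 -35.8 0 0 0 -0.021" --pt "-7.1 -35.8 0 0 0 -0.021" --pt "-7.1 -35.8 0 0 0 -0.021" --pt "-7.1 -35.8 0 0 0 -0.021" --pt "-7.1 -35.8 0 0 0 -0.021" --pt "-7.1 -35.8 0 0 0 -0.021" --pt "0 0 0 0 0 0"

```text
time: 32.92
tool_pos: [0.4204, -0.1465, 0.2388]
ee_rot: [3.138, 0.002, -0.39]
wrist_force: [0.1, 0.1, -0.3]
width: 0.0158
finger_force: 30.0
```

```bash
python3 -c "
from h import *
pose(7)"
```

```text
t 33.2167 xyz mm, yaw mrad, Fz [ 421.8 -142.   239.3 -383.2   -0.8] sd [0.7 2.2 0.4 3.9 0.5]
```

send_rows --pt "0 0 -20 0 0 0" --pt "0 0 -12 0 0 0" --pt "0 0 -5 0 0 0" --pt "0 0 0 0 0 0" --pt "0 0 0 0 0 0" --pt "0 0 0 0 0 0" --pt "0 0 0 0 0 0" --pt "0 0 0 0 0 0"

```text
time: 33.93
tool_pos: [0.4229, -0.1415, 0.204]
ee_rot: [3.141, -0.001, -0.381]
wrist_force: [-0.0, -1.1, -1.2]
width: 0.0158
finger_force: 30.0
```

```bash
python3 -c "
from h import *
pose(4)"
```

```text
t 34.0833 xyz mm, yaw mrad, Fz [ 422.7 -141.5  203.8 -381.3   -0.9] sd [0.1 0.  0.2 0.  0.2]
```

send_rows --pt "-0.3 -0.3 -3 0 0 0" --pt "0 0 -2 0 0 0" --pt "0 0 0 0 0 0" --pt "0 0 0 0 0 0" --pt "0 0 0 0 0 0"

```text
time: 34.55
tool_pos: [0.4221, -0.1416, 0.1981]
ee_rot: [3.141, 0.0, -0.381]
wrist_force: [0.1, -0.5, -0.9]
width: 0.0157
finger_force: 30.0
```

send_rows --pt "0 0 -1 0 0 0" --pt "0 0 0 0 0 0" --pt "0 0 0 0 0 0"

```text
time: 34.8
tool_pos: [0.4222, -0.1416, 0.1972]
ee_rot: [3.141, -0.0, -0.381]
wrist_force: [-0.0, 0.2, -1.5]
width: 0.0154
finger_force: 30.0
```

send_rows --pt "0 0 -0.6 0 0 0" --pt "0 0 0 0 0 0" --pt "0 0 0 0 0 0"

```text
time: 35.05
tool_pos: [0.4223, -0.1416, 0.1972]
ee_rot: [3.141, -0.001, -0.381]
wrist_force: [-0.9, 1.0, 3.1]
width: 0.0156
finger_force: 30.0
```

The lid is in contact. I'll release, retreat and check.

send_rows --pt "0 0 0 0 0 0" --pt "0 0 0 0 0 0" --pt "0 0 0 0 0 0" --pt "0 0 0 0 0 0" --pt "0 0 0 0 0 0" --pt "0 0 0 0 0 0" --grip 60

```text
time: 35.55
tool_pos: [0.4222, -0.1416, 0.1965]
ee_rot: [3.142, 0.0, -0.381]
wrist_force: [-0.4, -0.4, 0.7]
width: 0.0522
finger_force: 0.0
```

send_rows --pt "0 0 15 0 0 0" --pt "0 0 30 0 0 0" --pt "0 0 40 0 0 0" --pt "-18 7 25 0 0 0" --pt "-30 12 0 0 0 0" --pt "-30 12 0 0 0 0" --pt "0 0 0 0 0 0" --pt "0 0 0 0 0 0"

```text
time: 36.22
tool_pos: [0.3438, -0.1104, 0.3074]
ee_rot: [3.141, -0.003, -0.381]
wrist_force: [-0.4, 0.1, 0.1]
width: 0.0598
finger_force: 0.0
```

Run:
```python
from h import *
c,im=keep("s4"); print(rect(c,hull(c,im,"white",[.423,-.142,.169],11),.169)[:4])
s,si=shot("side","side4.png"); s2,sc=shot("scene","scene4.png")
cv2.imwrite("pics/s4v.png",np.hstack([cv2.resize(im[0:220,180:400],(300,300)),cv2.resize(si[90:210,290:410],(300,300),interpolation=cv2.INTER_CUBIC),cv2.resize(sc[110:250,80:220],(200,200)).repeat(1,0) if 0 else np.vstack([cv2.resize(sc[120:240,130:250],(200,200)),np.zeros((100,200,3),np.uint8)])]))
```

```text
t 36.2167 tcp [ 0.3438 -0.1104  0.3074] rpy [ 3.1413 -0.0032 -0.3813]
(array([ 423.1, -141.1]), 123.0, 66.7, np.float64(-0.3823))
```

View pics/s4v.png

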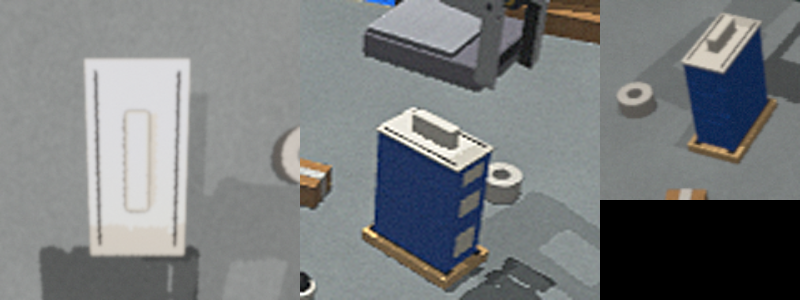

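The stack is complete. The lid is at (423.1,-141.1), yaw -0.382, aligned with the bins to within about 1 mm, and the robot is clear of everything. I'm handing in.

```bash
python3 -c "
from bench import ticket
print(ticket.close_job())"
```

```text
the job is handed in; nothing more can be done
None
```

The stack is built and handed in at about 36 s of the 120 s limit: deep, middle and shallow bins with the white lid on top, grip upwards, each lined up with the piece beneath to about 1 mm and about 2 mm from the board's centre by camera.

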